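Draw the pusher out of the mincer

TASK

Draw the blue pusher straight up out of the feed tube of the mincer, without dragging or tipping the machine, then set it down standing upright on its foot on the small wooden board and let go of it.

Things in the scene. Friction and masses are not known exactly. Their poses are not given: they have to be found in the camera images.
- mincer: Loose electric meat mincer, 2.4 kg, 212x118x150 mm: white motor housing (to x=+142, 120 high), aluminium head with hole plate (to x=-72), upright aluminium feed tube in a shallow tray (121x108 mm, lip at z=149). Origin: on the worktop below the tube's axis; z up along it. Tube mouth at z=150, bore 43, outside 53 mm. Only the pusher stands higher.
- pusher: Blue round plastic pusher, 119 mm tall, about 0.14 kg. Origin: centre of its flat foot, z towards the grip. Shaft 40 mm thick for z=0-65, collar 52 mm for z=65-71, fluted grip 33 mm for z=71-119. At first its shaft is 65 mm deep in the mincer's tube, collar on the mouth, grip up, 1.5 mm play all round, no catch: it slides straight up, free after 65 mm.
- small_board: Small plain rectangular beech board, empty, lying loose and flat on the worktop, 70x136x16 mm (its x, y, z). Origin: centre of its underside; its top is 16 mm above. Not the long bamboo tray with two mills at the back.
There are look-alikes about, which are no part of the job. Of the things that look like the small_board, take the one that is nearest to the robot's base at the start.

How it is judged:
By the outcome, as a careful person would: the job done as asked, in the order asked, and still so for the second after the job is handed in, with the robot touching nothing.
It also fails if it takes over 43 s, if anything falls off the work surface, if the arm or the gripper's body presses on something with over 40 N, if the wrist force passes 120 N, or if a joint passes its speed limit or range.

ROBOT

A 7-joint arm with a two-finger parallel gripper is mounted at the origin on a cart in front of the work surface, level with it; the furniture and walls round the work are solid. World frame = base frame: x ahead of the robot, y to its left, z up, the work surface at z = 0. Lengths are in m, angles in rad, forces in N, time in s.
With the tool pointing down it reaches from about 0.425 to 0.925 m from the base axis. Payload 6.8 kg.
Tool frame: the origin (TCP) lies midway between the tips of the shut fingers; the grasp point (between the pads) lies bot.grip_point_offset behind it (bot.grip_point_offset is the distance from the TCP to the grasp point, in m); z points along the fingers, y is the line along which they close (so a half turn about z gives the same grasp; the last joint's range is limited). The gripper opens to 85 mm and grips with 20 to 120 N. Pads are 22 mm wide; open, the fingers measure 114 mm over their backs; the gripper's body (76 mm by 85 mm) begins 54 mm behind the grasp point. The pads swing forward as they close: fully open they stand 13 mm farther back than shut.
Start: joints at [1.164, 0.477, 0.022, 1.555, -0.011, 1.109, -0.083], TCP at [0.199, -0.645, 0.231] pointing down, gripper open.
Joint ranges: [-2.96, 2.96], [-0.34, 2.1], [-1.41, 1.46], [0.24, 2.44], [-1.37, 4.51], [0.17, 1.92], [-2.96, 2.96]. Speed limits (rad/s): [2.39, 2.39, 3.14, 3.14, 3.14, 3.14, 3.14].

INTERFACE

Orientations are given as a unit quaternion [w, x, y, z].
In Python, from station import get_obs, cams, job, bot gives the robot as it stands.
- The arm moves only by the tool arm_command, never from a script. Its argument "rows" is a list that holds one entry, the list of rows, each a list of 5 numbers: the finger opening in mm, from 0 to 85.4, then the shift along the world's x, y, z in units of 60 mm (1.0 is 60 mm), then the turn about the world's z in units of 0.08 rad (1.0 is 0.08 rad). In form: [[[grip, x, y, z, turn], ...]]. A call has exactly 10 rows; each row shifts and turns the commanded pose from where the row before left it; what a row does not reach is not made up. A row lasts 1/8 s, in which the tool goes at most 62.5 mm and 10.7 degrees, less where a joint would pass 70% of its speed; a pose out of reach is approached as far as the arm can. A call with a number of a shift or a turn outside -1 to 1 is refused whole. A call with a gripper value outside its range is refused whole. The fingers move at their own pace and stop on an object; "newtons" is the grip in N (left out, the last holds). Time passes only in rows, so rows that do not move let the fingers close, or fill a call up. It gives the time, the measured TCP pose, the force, the opening and the grip force at its end, in the units of the state.
- get_obs(): the state, without advancing time (a new reading comes with each control period).
- cams.read_camera(name): name is "side" or "top" or "wrist"; returns the picture (400x640x3 uint8, red, green, blue); there is no depth.
- cams.camera_params(name): a dict with "K" (3x3 intrinsics, pixels), "extrinsics" (4x4, takes a point from camera to world coordinates). Camera axes: x right, y down, z forward; pixel columns grow to the right and rows downward; lengths in m; the calibration is good to about 2 mm. The wrist camera is an equidistant fisheye: a pixel r from the principal point sees the ray r / f radians off the axis. A picture is of the moment at which its call begins: read the wrist's pose just before it. camera_params takes no time and is no camera call; for the wrist camera it gives the pose at the moment of the call.
- job.hand_in(): hands the job in; it is judged then, once.
The state is a dict: "t": time; "q": joint angles; "joint_vel": joint speeds; "joint_torque": joint torques, N m; "eef_pos": TCP position; "tool_rot": TCP orientation; "contact_force": force on the tool from outside, world axes, zero at the start; "torque": the same for the moment, N m; "gripper_width": opening from 0.0 (shut) to 1.0 (fully open); "grasp_force": force on a finger pad.
Only numpy, scipy, OpenCV 4.12 (cv2) and the standard library are available. Lean on these libraries where they do the work, as an engineer would, in place of code of your own. Each camera call takes 0.05 s, during which the arm holds its last target. There are 200 camera calls.

## Working session

There is one attempt and no reset: what is moved stays moved. The work goes in short steps, Python scripts to look and compute and a tool call to move; the robot and the scene stay as the last step left them, time stands still between calls to the robot, and variables do not carry over. Pictures are saved under pics/ and viewed, at most 10 in all, crops included, and the job is handed in when it is done.

Besides the shell and the picture viewer there is one more tool, called after ">>>" as name([rows], argument=value, ...), one row to a line, values as JSON. arm_command: Moves the arm, as the interface text tells. Its arguments: {"type":"object","properties":{"rows":{"type":"array"},"newtons":{"type":"number"}},"required":["rows"]}

```bash
mkdir -p pics; python3 - <<'E'
from station import get_obs,cams,bot
import cv2,numpy as np
for n in("top","side"):
    im=cams.read_camera(n);cv2.imwrite(f"pics/{n}0.png",im[:,:,::-1])
    p=cams.camera_params(n);print(n,np.round(p["K"],1).tolist(),np.round(p["extrinsics"],3).tolist())
o=get_obs();print(o["t"],o["eef_pos"],o["tool_rot"],bot.grip_point_offset,o["contact_force"])
E
```

```text
top [[403.3, 0.0, 319.6], [0.0, 403.3, 204.3], [0.0, 0.0, 1.0]] [[0.261, -0.928, 0.266, 0.199], [-0.965, -0.249, 0.077, -0.184], [-0.005, -0.277, -0.961, 1.034], [0.0, 0.0, 0.0, 1.0]]
side [[502.2, 0.0, 315.2], [0.0, 502.2, 199.2], [0.0, 0.0, 1.0]] [[-0.379, -0.481, 0.79, -0.61], [-0.925, 0.19, -0.328, 0.355], [0.008, -0.856, -0.517, 0.763], [0.0, 0.0, 0.0, 1.0]]
0.1 [ 0.19853928 -0.64460243  0.23045593] [-7.67695404e-04  9.88860168e-01  1.48845382e-01 -1.76357485e-04] 0.0187 [-0.40677048  0.91323317  0.33022818]
```

View pics/top0.png

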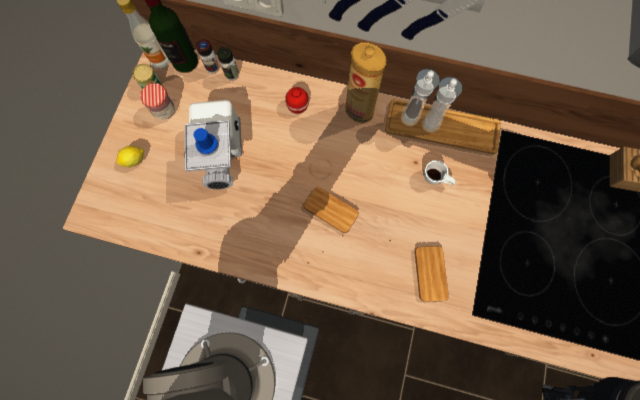

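View pics/side0.png

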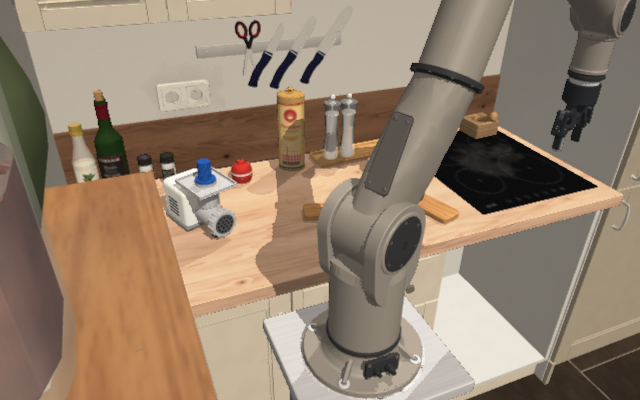

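The top view shows the mincer with its pusher at about (206,140), and two small boards at about (331,210) and (432,273). I'll enlarge these and measure.

```bash
cat > h.py <<'E'
import numpy as np
from station import cams
def pt(n,u,v,z):
    p=cams.camera_params(n);K=p["K"];E=np.array(p["extrinsics"])
    r=E[:3,:3]@np.linalg.solve(K,[u,v,1.]);o=E[:3,3]
    return o+r*(z-o[2])/r[2]
E
python3 - <<'E'
from h import *
import cv2
im=cv2.imread("pics/top0.png")
a=cv2.resize(im[95:195,165:265],None,fx=4,fy=4,interpolation=cv2.INTER_CUBIC)
b=cv2.resize(im[180:310,295:395+60],None,fx=2.5,fy=2.5,interpolation=cv2.INTER_CUBIC)
b=b[:400];b=cv2.copyMakeBorder(b,0,400-b.shape[0],0,0,0)
cv2.imwrite("pics/c0.png",np.hstack([a,b])); print(a.shape,b.shape)
for q in[(331,210),(432,273)]:
    w=pt("top",*q,.016);print(w.round(3),np.hypot(*w[:2]))
print(pt("top",203,133,.204),pt("side",204,161,.204))
E
```

```text
(400, 400, 3) (400, 400, 3)
[ 0.474 -0.135  0.016] 0.4928725811558509
[ 0.382 -0.421  0.016] 0.5678321368881237
[0.52255095 0.18052735 0.204     ] [0.51197632 0.18600928 0.204     ]
```

View pics/c0.png

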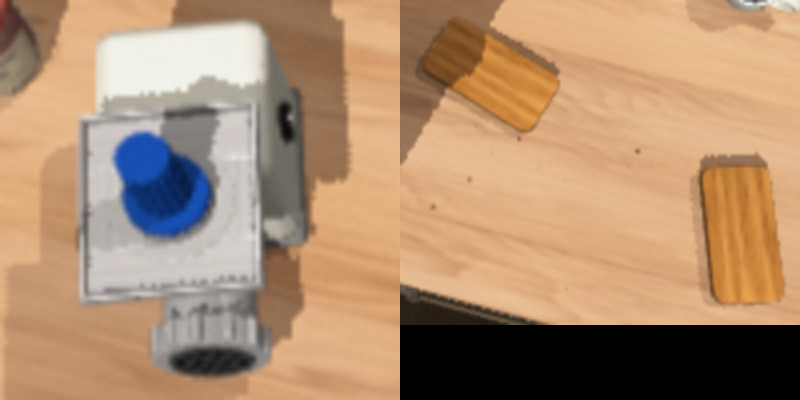

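The crop shows the grip top at (200.5,133.5), the collar centre near (206.5,143), and the near board's corners at (318,186), (359,214), (346,233) and (304,206).

```bash
python3 - <<'E'
from h import *
print(pt("top",200.5,133.5,.204),pt("top",206.5,143.3,.154),pt("side",204,162,.204))
def rep(c):
    C=np.array([pt("top",295+u/2.5,180+v/2.5,.016)[:2] for u,v in c]);print(C.round(3).tolist(),C.mean(0),np.linalg.norm(C-np.roll(C,-1,0),axis=1).round(3))
rep([(57,14),(162,83),(129,133),(21,66)]);rep([(301,166),(368,165),(384,303),(314,304)])
from station import get_obs
from scipy.spatial.transform import Rotation as R
q=get_obs()["tool_rot"];print(R.from_quat(np.roll(q,-1)).as_matrix().round(2))
E
```

```text
[0.51991881 0.18557229 0.204     ] [0.5188246  0.18536203 0.154     ] [0.50660455 0.18710576 0.204     ]
[[0.53, -0.084], [0.485, -0.21], [0.424, -0.19], [0.465, -0.063]] [ 0.47599275 -0.13689454] [0.133 0.064 0.133 0.069]
[[0.437, -0.367], [0.455, -0.433], [0.325, -0.473], [0.306, -0.407]] [ 0.38060405 -0.41983953] [0.068 0.137 0.069 0.137]
[[ 0.96  0.29 -0.  ]
 [ 0.29 -0.96  0.  ]
 [-0.   -0.   -1.  ]]
```

>>> arm_command([
  [[85,1,0.6,0.8,0],[85,1,1,0.6,0],[85,1,1,0,0],[85,1,1,0,0],[85,0.5,1,0,0],[85,0.3,1,0,0],[85,0.2,1,0,0],[85,0,1,0,0],[85,0,1,0,0],[85,0,1,0,0]],
])

```text
t: 1.35
eef_pos: [0.4294, -0.1318, 0.2909]
tool_rot: [0.0, 0.989, 0.149, -0.0]
contact_force: [1.0, 0.9, 0.6]
gripper_width: 0.994
grasp_force: 0.0
```

>>> arm_command([
  [[85,0.3,0.8,0,0],[85,0.3,0.8,0,0],[85,0.3,0.8,0,0],[85,0.3,0.8,0,0],[85,0.2,0.6,0,0],[85,0,0.4,0,0],[85,0,0,0,0],[85,0,0,0,0],[85,0,0,0,0],[85,0,0,0,0]],
])

```text
t: 2.6
eef_pos: [0.514, 0.1173, 0.2911]
tool_rot: [0.0, 0.989, 0.148, 0.0]
contact_force: [0.3, -1.1, -0.1]
gripper_width: 0.996
grasp_force: 0.0
```

```bash
python3 - <<'E'
from station import get_obs,cams
import cv2,numpy as np
p=cams.camera_params("wrist");im=cams.read_camera("wrist");cv2.imwrite("pics/w1.png",im[:,:,::-1])
print(np.round(p["K"],1).tolist(),np.round(p["extrinsics"],3).tolist());print(get_obs()["eef_pos"])
E
```

```text
[[309.7, 0.0, 318.7], [0.0, 309.7, 200.1], [0.0, 0.0, 1.0]] [[0.294, -0.904, -0.31, 0.594], [-0.956, -0.278, -0.096, 0.142], [0.001, 0.325, -0.946, 0.433], [0.0, 0.0, 0.0, 1.0]]
[0.51395653 0.11744851 0.29116456]
```

View pics/w1.png

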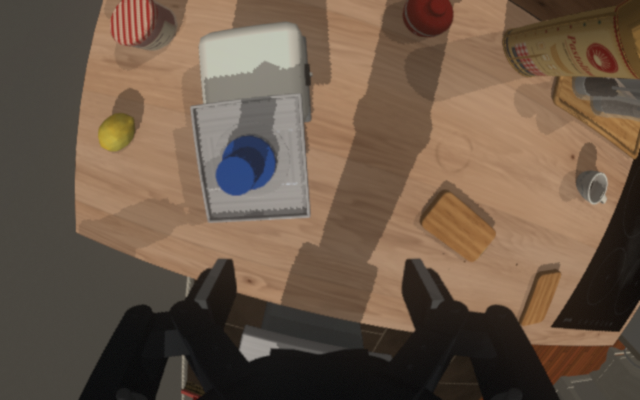

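The wrist view shows the grip top centred at about (236,176), the collar at about (249,162), and the near board centred at about (458,227).

```bash
cat >> h.py <<'E'
def wpt(p,u,v,z):
    K=p["K"];E=np.array(p["extrinsics"]);d=np.array([u-K[0,2],v-K[1,2]])/K[0,0]
    t=np.linalg.norm(d);r=np.r_[d/t*np.sin(t),np.cos(t)];r=E[:3,:3]@r;o=E[:3,3]
    return o+r*(z-o[2])/r[2]
E
python3 - <<'E'
from h import *
p=cams.camera_params("wrist")
print(wpt(p,236,176,.204),wpt(p,249,162.5,.154))
C=np.array([wpt(p,*c,.016)[:2] for c in[(445,193),(496,230),(474,261),(420,224)]]);print(C,C.mean(0),np.linalg.norm(C-np.roll(C,-1,0),axis=1))
E
```

```text
[0.5192266  0.18707145 0.204     ] [0.51917093 0.18752883 0.154     ]
[[ 0.52392732 -0.0771464 ]
 [ 0.49424528 -0.19874581]
 [ 0.43045166 -0.18573338]
 [ 0.46616302 -0.05847215]] [ 0.47869682 -0.13002443] [0.12516965 0.06510721 0.13217685 0.06070784]
```

>>> arm_command([
  [[85,0.08,0.6,0,0],[85,0,0.56,0,0],[85,0,0,0,0],[85,0,0,-0.5,0],[85,0,0,-0.5,0],[85,0,0,-0.5,0],[85,0,0,-0.4,0],[85,0,0,-0.2,0],[85,0,0,0,0],[85,0,0,0,0]],
], newtons=25)

```text
t: 3.9
eef_pos: [0.5194, 0.188, 0.1661]
tool_rot: [-0.0, 0.989, 0.149, 0.001]
contact_force: [0.6, 1.1, -0.9]
gripper_width: 0.996
grasp_force: 0.0
```

>>> arm_command([
  [[70,0,0,0,0],[60,0,0,0,0],[50,0,0,0,0],[42,0,0,0,0],[38,0,0,0,0],[34,0,0,0,0],[30,0,0,0,0],[25,0,0,0,0],[20,0,0,0,0],[20,0,0,0,0]],
], newtons=25)

```text
t: 5.15
eef_pos: [0.5187, 0.1879, 0.1651]
tool_rot: [-0.0, 0.989, 0.149, 0.0]
contact_force: [0.2, 0.2, 1.2]
gripper_width: 0.366
grasp_force: 24.8
```

>>> arm_command([
  [[20,0,0,0.1,0],[20,0,0,0.1,0],[20,0,0,0.1,0],[20,0,0,0.1,0],[20,0,0,0.1,0],[20,0,0,0.1,0],[20,0,0,0.1,0],[20,0,0,0.1,0],[20,0,0,0,0],[20,0,0,0,0]],
], newtons=40)

```text
t: 6.4
eef_pos: [0.5186, 0.1877, 0.2129]
tool_rot: [0.0, 0.989, 0.149, -0.0]
contact_force: [-0.4, 1.0, -1.6]
gripper_width: 0.366
grasp_force: 39.6
```

>>> arm_command([
  [[20,0,0,0.2,0],[20,0,0,0.2,0],[20,0,0,0.3,0],[20,0,0,0.3,0],[20,0,0,0.3,0],[20,0,0,0.3,0],[20,0,0,0.3,0],[20,0,0,0,0],[20,0,0,0,0],[20,0,0,0,0]],
])

```text
t: 7.65
eef_pos: [0.5183, 0.1876, 0.3261]
tool_rot: [0.0, 0.989, 0.149, -0.001]
contact_force: [-1.0, -0.3, -1.1]
gripper_width: 0.366
grasp_force: 39.7
```

```bash
python3 - <<'E'
from station import get_obs,cams
import cv2,numpy as np
a=cams.read_camera("side");b=cams.read_camera("top")
a=cv2.resize(a[90:260,110:290],(400,378));b=cv2.resize(b[80:280,150:362],(400,378))
cv2.imwrite("pics/s2.png",np.hstack([a,b])[:,:,::-1])
E
```

```text
(no output)
```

View pics/s2.png

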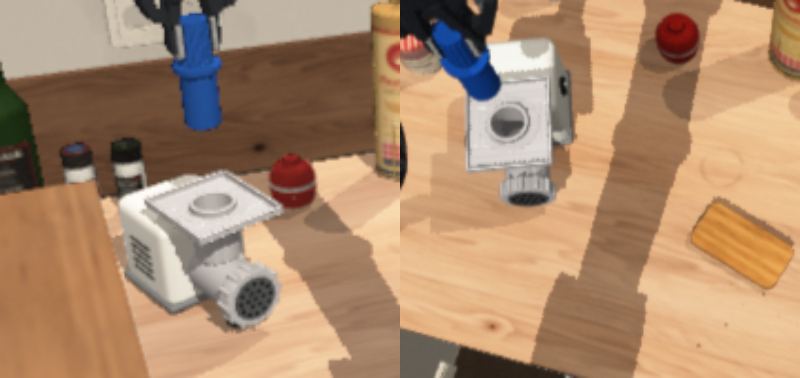

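The pusher hangs upright, clear of the tube, and the mincer has not moved. Now I'll go above the board at about (0.477,-0.134).

>>> arm_command([
  [[20,0,-0.3,0,0],[20,-0.1,-0.6,0,0],[20,-0.1,-0.7,0,0],[20,-0.1,-0.8,0,0],[20,-0.1,-0.8,0,0],[20,-0.1,-0.8,0,0],[20,-0.1,-0.7,0,0],[20,-0.08,-0.4,0,0],[20,0,-0.25,0,0],[20,0,0,0,0]],
])

```text
t: 9.0
eef_pos: [0.4777, -0.1342, 0.327]
tool_rot: [-0.0, 0.989, 0.148, -0.0]
contact_force: [0.1, 0.0, -0.9]
gripper_width: 0.365
grasp_force: 39.8
```

>>> arm_command([
  [[20,0,0,-0.4,0],[20,0,0,-0.5,0],[20,0,0,-0.5,0],[20,0,0,-0.5,0],[20,0,0,-0.5,0],[20,0,0,-0.4,0],[20,0,0,-0.2,0],[20,0,0,0,0],[20,0,0,0,0],[20,0,0,0,0]],
])

```text
t: 10.25
eef_pos: [0.4786, -0.1332, 0.148]
tool_rot: [0.0, 0.989, 0.149, 0.001]
contact_force: [-0.2, 0.2, -0.8]
gripper_width: 0.366
grasp_force: 39.8
```

```bash
python3 - <<'E'
from station import get_obs,cams
import cv2,numpy as np
c=cams.read_camera("wrist");b=cams.read_camera("top")
b=cv2.resize(b[140:270,270:400],(400,400))
cv2.imwrite("pics/p3.png",np.hstack([c[:,120:520],b])[:,:,::-1]);print(get_obs()["eef_pos"])
E
```

```text
[ 0.47829805 -0.13326575  0.14775063]
```

View pics/p3.png

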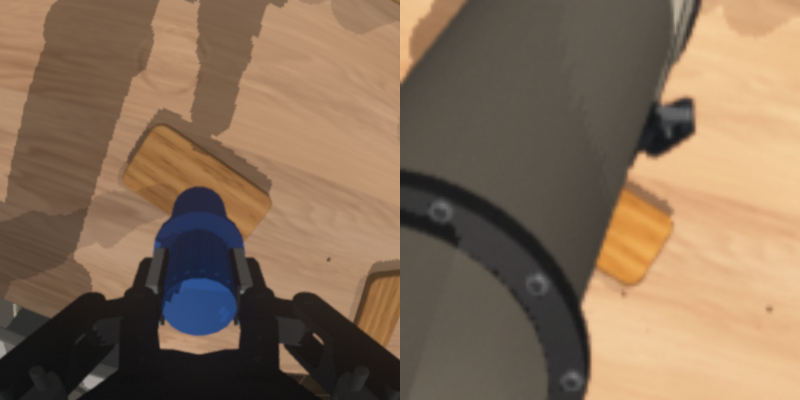

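The wrist view shows the pusher upright over the board. The visible board corners are at (277,124), (242,176) and (391,198).

```bash
python3 - <<'E'
from h import *
p=cams.camera_params("wrist")
T,L,Rr=[wpt(p,*c,.016)[:2] for c in[(276,121),(241,176),(392,199)]];print(T,L,Rr,(L+Rr)/2,np.linalg.norm(T-L),np.linalg.norm(T-Rr))
E
```

```text
[ 0.52847171 -0.0780745 ] [ 0.47040827 -0.05971619] [ 0.49072456 -0.20222521] [ 0.48056641 -0.1309707 ] 0.0608965559087885 0.12976226966014895
```

>>> arm_command([
  [[20,0,0,-0.2,0],[20,0,0,-0.2,0],[20,0,0,-0.15,0],[20,0,0,-0.1,0],[20,0,0,-0.08,0],[20,0,0,-0.05,0],[20,0,0,-0.03,0],[20,0,0,0,0],[20,0,0,0,0],[20,0,0,0,0]],
])

```text
t: 11.6
eef_pos: [0.478, -0.1332, 0.0986]
tool_rot: [0.0, 0.989, 0.149, 0.0]
contact_force: [-0.3, -0.3, -1.0]
gripper_width: 0.366
grasp_force: 39.8
```

>>> arm_command([
  [[20,0,0,-0.02,0],[20,0,0,-0.02,0],[20,0,0,0,0],[20,0,0,0,0],[20,0,0,0,0],[20,0,0,0,0],[20,0,0,0,0],[20,0,0,0,0],[20,0,0,0,0],[20,0,0,0,0]],
])

```text
t: 12.85
eef_pos: [0.478, -0.1332, 0.0961]
tool_rot: [0.0, 0.989, 0.149, 0.0]
contact_force: [0.3, -0.4, 1.7]
gripper_width: 0.37
grasp_force: 40.1
```

>>> arm_command([
  [[20,0,0,-0.01,0],[20,0,0,0,0],[20,0,0,0,0],[20,0,0,0,0],[20,0,0,0,0],[20,0,0,0,0],[20,0,0,0,0],[20,0,0,0,0],[20,0,0,0,0],[20,0,0,0,0]],
], newtons=20)

```text
t: 14.1
eef_pos: [0.4782, -0.1331, 0.0961]
tool_rot: [0.0, 0.989, 0.149, 0.0]
contact_force: [-2.3, 1.1, 8.6]
gripper_width: 0.367
grasp_force: 40.9
```

Firm contact with the board (8.6 N). Back off slightly, open slowly, then rise.

>>> arm_command([
  [[20,0,0,0.01,0],[34,0,0,0,0],[36,0,0,0,0],[39,0,0,0,0],[43,0,0,0,0],[50,0,0,0,0],[60,0,0,0,0],[70,0,0,0,0],[80,0,0,0,0],[80,0,0,0,0]],
])

```text
t: 15.35
eef_pos: [0.4779, -0.1332, 0.0961]
tool_rot: [0.0, 0.989, 0.149, 0.0]
contact_force: [0.4, -0.2, 0.1]
gripper_width: 0.935
grasp_force: 0.0
```

>>> arm_command([
  [[80,0,0,0,0],[80,0,0,0.2,0],[80,0,0,0.4,0],[80,0,0,0.6,0],[80,0,0,0.6,0],[80,0,0,0.6,0],[80,0,0,0.5,0],[80,0,0,0,0],[80,0,0,0,0],[80,0,0,0,0]],
])

```text
t: 16.6
eef_pos: [0.4772, -0.133, 0.2691]
tool_rot: [-0.0, 0.989, 0.149, -0.001]
contact_force: [-0.2, -0.0, 1.1]
gripper_width: 0.935
grasp_force: 0.0
```

```bash
python3 - <<'E'
from station import get_obs,cams
import cv2,numpy as np
c=cams.read_camera("wrist");b=cams.read_camera("top")
b=cv2.resize(b[90:250,160:400],(600,400))[:,:400]
cv2.imwrite("pics/p4.png",np.hstack([c[:,120:520],b])[:,:,::-1]);print(get_obs()["eef_pos"])
E
```

```text
[ 0.47738101 -0.13302866  0.26921579]
```

View pics/p4.png

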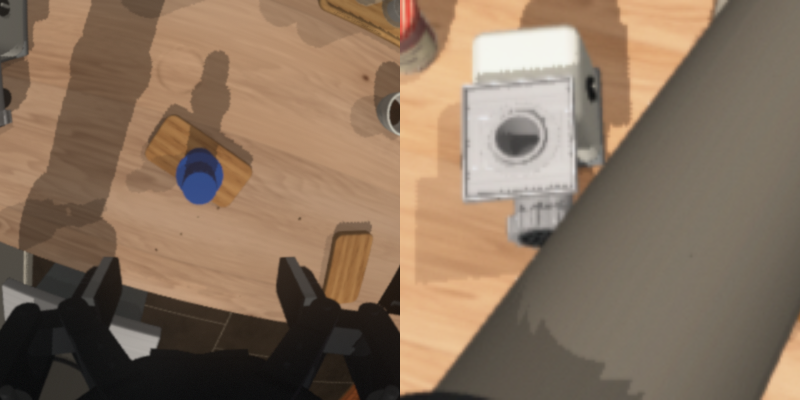

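The pusher stands upright in the middle of the board (wrist view, about (200,178) in the crop). The gripper is clear and the mincer is unmoved.

```bash
python3 -c "from station import job;print(job.hand_in())"
```

```text
the job is handed in; nothing more can be done
None
```

I drew the pusher straight up out of the mincer and stood it upright on the nearest small board. I then let go and handed the job in at about 17 s of the 43 s, with the mincer not visibly moved.

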